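Secure the guard and switch the test rig on with its key

TASK

Swing the yellow turnbutton across the front edge of the test rig's closed clear guard, as far as it goes, so that the guard is held shut. Then take the red-handled key out of its blue stand, push it fully home in the key switch on the white control box and turn it clockwise (seen from above) as far as it goes, to the green mark. Leave the key in the switch, and leave the guard shut and everything else on the bench where it is.

Things in the scene. Friction and masses are not known exactly. Their poses are not given: they have to be found in the camera images.
- rig: Test rig, fixed: aluminium, 200 (x) by 240 mm (y), under a flat clear guard lid with a grey frame, its top 108 mm above the bench. Origin: centre of the underside; front (-x) faces the robot. A bracket 45 (x) by 50 mm against the middle of the front, top at 108 mm, carries the turnbutton. The lid has a black handle 26 mm high at its front edge, 55 to 100 mm to the -y side of the middle.
- guard (a joint): Hinge of the clear guard lid along its far edge: 0 rad = shut (as at the start), grows as it opens upward.
- turnbutton (a joint): Yellow turnbutton on a vertical pivot: bar 18 mm wide, 80 mm long from the pivot, 109 to 121 mm above the bench. In rad: 0 = bar along the rig's +y, beside the lid; grows clockwise seen from above; 1.57 = its stop, bar along the rig's +x, across the lid's front edge (secured). Starts between -0.6 and 0.1; slight friction, stays where left.
- turnbutton_pivot (a point): Pivot of the turnbutton, at the top face of the bar, 121 mm above the bench. Axes turn with the bar: y along the bar from pivot to knob.
- turnbutton_knob (a point): Black upright knob on the turnbutton's bar, 16 mm in diameter, 30 mm tall (121 to 151 mm above the bench), 66 mm from the pivot; this point is at half its height. It can be pushed sideways with closed fingers.
- switch_box: White control box, fixed, 130 (x) by 120 (y) by 50 mm high, with a key switch (steel lock cylinder 64 mm in diameter, 45 mm high) upright on its top and a red (off) and a green (on) dot beside the cylinder. Origin: centre of its underside.
- lock (a joint): Lock cylinder of the key switch, in rad: 0 = off, its white pointer at the red dot; grows clockwise seen from above; 1.25 = its stop, pointer at the green dot (on). It starts between 0 and 0.25 and stays where it is left, with slight friction.
- keyhole (a point): Centre of the keyhole's mouth, in the brass top of the lock cylinder, 95 mm above the bench. Axes turn with the cylinder: x along the slot, z up. Slot 27 mm (x) by 13 mm (y), 42 mm deep, straight down.
- key_stand: Blue block, fixed, 80 (x) by 70 (y) by 50 mm high, with a slot 27 by 13 mm (long along x) in the middle of its top, in which the key stands. Origin: centre of its underside.
- key: Key, 90 mm long, standing upright in the blue stand. Origin: bottom of its blade, 10 mm above the bench at the start; z up to the handle, x along the width. Steel blade 24 (x) by 10 mm (y), round nose, z = 0 to 40 mm; collar 32 mm in diameter at z = 40 to 46, rests on the rim when fully in; thin stem; red handle 64 (x) by 14 mm (y), z = 58 to 90. Fits the keyhole either way round.
- key_grip (a point): Middle of the key's red handle, 75 mm above the key's origin.
- roller: Bystander, loose: steel grooved roller, 52 mm across, 70 mm tall. Origin: centre of its underside.
- wrench: Bystander, loose: steel spanner, 180 mm, lying flat. Origin: centre of its underside.
- bottle: Bystander, loose: white bottle with a blue cap, 60 mm across, 130 mm tall. Origin: centre of its underside.
- fitting: Bystander, loose: brass pipe fitting, 44 mm across, 80 mm tall. Origin: centre of its underside.
- screwdriver: Bystander, loose: orange-handled screwdriver, 160 mm, lying. Origin: centre of its underside.
- jar: Bystander, loose: clear jar with a grey lid, 68 mm across, 75 mm tall. Origin: centre of its underside.

How it is judged:
By the outcome, as a careful person would: the job done as asked, in the order asked, and still so for the second after the job is handed in, with the robot touching nothing.
It also fails if it takes over 72 s, if anything falls off the work surface, if the arm or the gripper's body presses on something with over 40 N, if the wrist force passes 120 N, or if a joint passes its speed limit or range.

ROBOT

A 6-joint arm with a two-finger parallel gripper is mounted at the origin on the work surface. World frame = base frame: x ahead of the robot, y to its left, z up, the work surface at z = 0. Lengths are in m, angles in rad, forces in N, time in s.
With the tool pointing down it reaches from about 0.375 to 0.9 m from the base axis. Payload 3.1 kg.
Tool frame: the origin (TCP) lies on the mounting face of the last link; the fingertips stand 173 mm ahead of it and the grasp point (between the pads) lies 155 mm ahead of it; z points along the fingers, y is the direction in which the jaws open and shut (so a half turn about z gives the same grasp; the last joint's range is limited). The gripper opens to 85 mm and grips with 20 to 120 N. Pads are 22 mm wide; open, the fingers measure 114 mm over their backs; the gripper's body (76 mm by 85 mm) begins 54 mm behind the grasp point. The pads swing forward as they close: fully open they stand 13 mm farther back than shut.
Start: joints at [-1.427, 0.527, 1.433, -0, 1.181, -0.178], TCP at [0.198, -0.593, 0.405] pointing down, gripper open.
Joint ranges: [-3.08, 3.08], [-0.75, 2.2], [0.22, 2.44], [-1.43, 4.57], [0, 2.65], [-2.85, 2.85]. Speed limits (rad/s): [2.79, 2.79, 3.14, 3.14, 3.14, 3.14].

INTERFACE

Orientations are given as a unit quaternion [x, y, z, w].
In Python, from workcell import bot gives the robot as it stands.
- The arm moves only by the shell command python3 -m creep 'ROWS' [FORCE]. ROWS is JSON, a list of rows, each a list of 5 numbers: the shift along the tool's x, y, z scaled (see below), then the turn about the tool's z scaled (see below), then the closure, from 0 (fully open) to 1 (shut). A call has 1 to 12 rows; each row shifts and turns the commanded pose from where the row before left it, along the tool's axes as they then stand; what a row does not reach is not made up. The controller multiplies each number of a shift by 50 mm and each number of a turn by 0.08 rad. A row lasts 1/8 s, in which the tool goes at most 62.5 mm and 10.7 degrees, less where a joint would pass 70% of its speed; a pose out of reach is approached as far as the arm can. A call with a number of a shift or a turn outside -1 to 1 is refused whole. A call with a gripper value outside its range is refused whole. The fingers move at their own pace and stop on an object; FORCE is the grip in N (left out, the last holds). Time passes only in rows, so rows that do not move let the fingers close. It gives the time, the measured TCP pose, the force and the opening at its end, in the units of the state.
- bot.sense(): the state, without advancing time (a new reading comes with each control period).
- bot.snapshot(name): name is "side" or "top"; returns a dict with "frame" (400x640x3 uint8, blue, green, red), "depth" (400x640 float32, m along the optical axis (not along the pixel's ray), 0 where there is no reading), "intrinsics" (3x3 intrinsics, pixels), "R" (3x3) and "t" (3): a world point X has camera coordinates R X + t. Camera axes: x right, y down, z forward; pixel columns grow to the right and rows downward; lengths in m; the calibration is good to about 2 mm. A picture is of the moment at which its call begins.
- bot.finish_job(): hands the job in, once; it reports no verdict.
The state is a dict: "time_s": time; "joint_positions": joint angles; "qvel": joint speeds; "tau": joint torques, N m; "ee_pos": TCP position; "tcp_rot": TCP orientation; "contact_force": force on the tool from outside, world axes, zero at the start; "ft_torque": the same for the moment, N m; "finger_gap": finger opening in m.
Only numpy, scipy, OpenCV 4.12 (cv2) and the standard library are available. Lean on these libraries where they do the work, as an engineer would, in place of code of your own. Each camera call takes 0.05 s, during which the arm holds its last target. There are 200 camera calls.

## Working session

There is one attempt and no reset: what is moved stays moved. The work goes in short steps, Python scripts to look and compute and a shell command to move; the robot and the scene stay as the last step left them, time stands still between calls to the robot, and variables do not carry over. Pictures are saved under pics/ and viewed, about 8 in all and at most 12, crops included, and the job is handed in when it is done.

```bash
mkdir -p pics; cat > h.py <<'E'
import numpy as np,cv2
from workcell import bot
def snap(n,f=None):
    s=bot.snapshot(n)
    if f: cv2.imwrite('pics/'+f,s['frame'])
    return s
def ray(s,u,v,z):
    K,R,t=[np.array(s[k]) for k in('intrinsics','R','t')]
    d=R.T@np.linalg.inv(K)@[u,v,1]; c=-R.T@t
    return c+d*(z-c[2])/d[2]
def cloud(s):
    K,R,t=[np.array(s[k]) for k in('intrinsics','R','t')]
    d=s['depth']; v,u=np.mgrid[:d.shape[0],:d.shape[1]]
    P=np.stack([u,v,np.ones_like(u)],-1)@np.linalg.inv(K).T*d[...,None]
    return (P-t)@R
def proj(s,X):
    p=np.array(s['intrinsics'])@(np.array(s['R'])@X+s['t']); return p[:2]/p[2]
E
python3 - <<'E'
from h import *
for n in('top','side'):
    s=snap(n,n+'1.png'); np.savez(n+'1.npz',**s); print(n,-np.array(s['R']).T@s['t'])
print(bot.sense())
E
```

```text
top [ 0.45834934 -0.02088363  1.08194876]
side [0.49424977 0.64450045 0.73942077]
{'time_s': 0.1, 'joint_positions': array([-1.42647894e+00,  5.28330082e-01,  1.43376372e+00, -1.89285724e-06,
        1.18138212e+00, -1.78535654e-01]), 'qvel': array([ 0.00139296, -0.00152935, -0.0040446 , -0.00059045, -0.0009574 ,
       -0.00100968]), 'tau': array([ 2.13318344e-04, -4.43303883e+01, -1.78587484e+01, -2.07066732e-04,
        3.89001027e-03, -1.07304680e-05]), 'ee_pos': array([ 0.19825744, -0.59239634,  0.40386097]), 'tcp_rot': array([ 9.86998513e-01,  1.60726628e-01,  1.52346896e-05, -9.41513405e-04]), 'contact_force': array([-0.10172271, -0.06626025, -0.44526476]), 'ft_torque': array([ 0.03869062,  0.03276819, -0.01407732]), 'finger_gap': 0.08572292317907816}
```

View pics/top1.png

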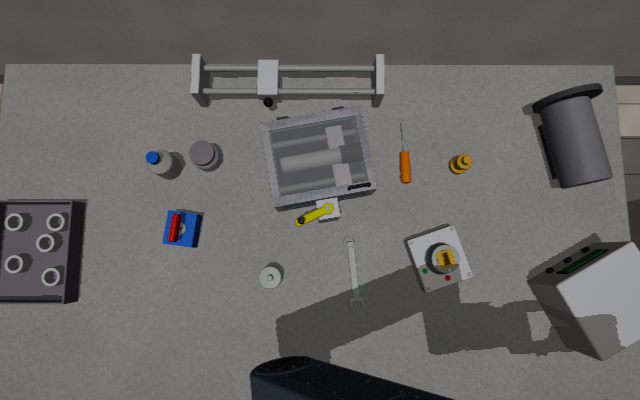

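View pics/side1.png

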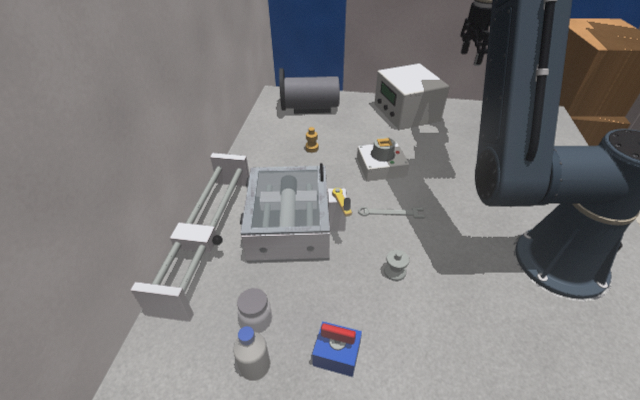

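```bash
python3 - <<'E'
from h import *
s=dict(np.load('top1.npz'));f=s['frame'];hsv=cv2.cvtColor(f,cv2.COLOR_BGR2HSV);C=cloud(s)
def m(lo,hi,box):
    k=cv2.inRange(hsv,lo,hi);z=np.zeros_like(k);u0,v0,u1,v1=box;z[v0:v1,u0:u1]=k[v0:v1,u0:u1];return z
def rect(k,z,n):
    v,u=np.nonzero(k);P=np.array([ray(s,a,b,z)[:2] for a,b in zip(u,v)],np.float32)
    c,wh,a=cv2.minAreaRect(P);d=np.median(C[v,u,2]);print(n,len(u),'c',np.round(c,4),'wh',np.round(wh,4),'ang',round(a,1),'mean',P.mean(0).round(4),'medz',round(d,3));return P
y=rect(m((22,120,80),(35,255,255),(280,190,350,240)),.121,'bar')
rect(m((0,0,0),(180,255,45),(285,205,312,235)),.151,'knob?')
rect(m((100,120,60),(130,255,255),(155,200,210,255)),.05,'stand')
k=m((0,150,70),(8,255,255),(155,200,200,255))|m((172,150,70),(180,255,255),(155,200,200,255))
rect(k,.10,'key')
rect(m((15,100,60),(30,255,255),(425,240,465,280)),.095,'brass')
for n,lo,hi in(('red',(0,130,60),(8,255,255)),('green',(45,100,40),(85,255,255))): rect(m(lo,hi,(405,225,475,292)),.05,n)
a=cv2.resize(f[225:295,405:475],(400,400),interpolation=cv2.INTER_CUBIC);b=cv2.resize(f[190:250,280:350],(400,400),interpolation=cv2.INTER_CUBIC)
cv2.imwrite('pics/c1.png',np.hstack([a,b]))
E
```

```text
bar 278 c [ 0.5396 -0.0146] wh [0.0249 0.0902] ang 29.2 mean [ 0.5425 -0.017 ] medz 0.12
knob? 64 c [0.5396 0.0229] wh [0.0388 0.0517] ang 0.2 mean [0.5395 0.022 ] medz 0.148
stand 676 c [0.5139 0.3053] wh [0.071  0.0799] ang 82.5 mean [0.5131 0.3006] medz 0.05
key 151 c [0.5137 0.3042] wh [0.0127 0.0597] ang 83.3 mean [0.5138 0.3042] medz 0.099
brass 251 c [ 0.4454 -0.3089] wh [0.0383 0.0384] ang 17.8 mean [ 0.4454 -0.309 ] medz 0.095
red 22 c [ 0.4007 -0.3253] wh [0.0096 0.0101] ang 43.5 mean [ 0.4007 -0.3247] medz 0.051
green 17 c [ 0.4177 -0.2721] wh [0.007  0.0094] ang 88.2 mean [ 0.417  -0.2721] medz 0.052
```

View pics/c1.png

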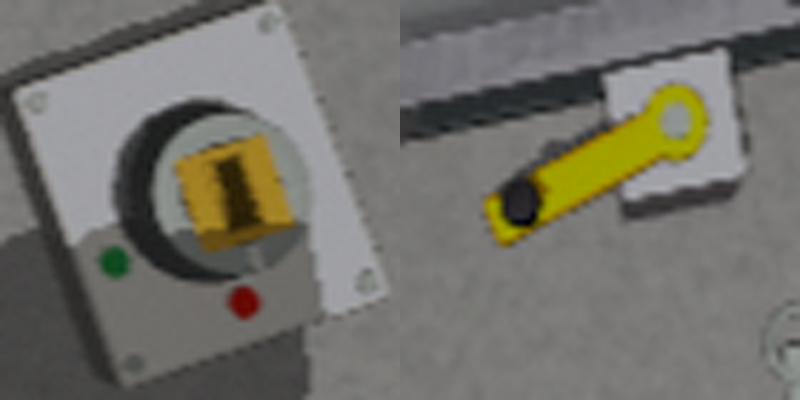

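```bash
cat >> h.py <<'E'
def yaw(st=None):
    from scipy.spatial.transform import Rotation as Ro
    M=Ro.from_quat((st or bot.sense())['tcp_rot']).as_matrix(); return np.arctan2(M[1,0],M[0,0])
def rel(X,Y,Z,yd):
    "tool-frame shift (units of 50mm), turn (units .08) to get to TCP X,Y,Z, yaw yd deg; shift in present axes"
    from scipy.spatial.transform import Rotation as Ro
    st=bot.sense();M=Ro.from_quat(st['tcp_rot']).as_matrix()
    print('t',st['time_s'],'at',st['ee_pos'].round(4),'yaw',round(np.degrees(yaw(st)),2),'F',st['contact_force'].round(1),'gap',round(st['finger_gap'],4))
    print('shift',(M.T@(np.array([X,Y,Z])-st['ee_pos'])/.05).round(3),'turn',round(-(np.radians(yd)-yaw(st))/.08,3))
E
python3 - <<'E'
from h import *
s=dict(np.load('top1.npz'));C=cloud(s)
P=ray(s,328,207.5,.121)[:2];k=ray(s,300.7,219.5,.151)[:2]
u=(k-P);print(P,k,np.linalg.norm(u),np.degrees(np.arctan2(u[1],u[0])))
u/=np.linalg.norm(u);t=np.array([u[1],-u[0]])
F=P+.066*u-.033*t;print('F',F,'yaw t',np.degrees(np.arctan2(t[1],t[0])))
print('box z',np.nanmax(C[240:355,530:640,2]))
rel(F[0],F[1],.304,np.degrees(np.arctan2(t[1],t[0])))
E
```

```text
[ 0.5567893  -0.04460534] [0.52770074 0.01470203] 0.06605685938185611 116.12662541531735
F [4.98097619e-01 1.19217623e-04] yaw t 26.126625415317342
box z 1.0819487626708846
t 0.1 at [ 0.1983 -0.5924  0.4039] yaw 18.5 F [-0.1 -0.1 -0.4] gap 0.0857
shift [ 9.446 -9.332  2.018] turn -1.664
```

```bash
python3 -m creep '[[0,-0.6,0,0,1],[0,-1,0,0,1],[0,-1,0,0,1],[0,-1,0,0,1],[0.7,-0.8,0,0,1],[0.8,-0.7,0,0,1],[0.8,-0.7,0,0,1],[0.8,-0.7,0,0,1],[0.8,-0.7,0,0,1],[0.8,-0.7,0,0,1],[0.8,-0.7,0,0,1],[0.8,-0.4,0,0,1]]' 30; python3 -c "
from h import *
rel(.4981,.0001,.304,26.1)"
```

```text
time_s: 1.6
ee_pos: [0.3542, -0.0638, 0.4046]
tcp_rot: [0.987, 0.161, -0.0, -0.0]
contact_force: [0.4, -1.1, -0.3]
finger_gap: 0.0001
t 1.6 at [ 0.3542 -0.0638  0.4046] yaw 18.56 F [ 0.4 -1.1 -0.3] gap 0.0001
shift [ 3.136 -0.294  2.011] turn -1.644
```

```bash
python3 -m creep '[[0.6,0,0,-0.8,1],[0.7,-0.05,0,-0.84,1],[0.7,0,0,0,1],[0.5,0,0.4,0,1],[0.3,0,0.6,0,1],[0,0,0.5,0,1],[0,0,0,0,1]]'; python3 -c "
from h import *
rel(.4981,.0001,.304,26.1)"
```

```text
time_s: 2.48
ee_pos: [0.4809, -0.0078, 0.3279]
tcp_rot: [0.974, 0.225, -0.002, -0.001]
contact_force: [-0.5, 0.2, -0.7]
finger_gap: -0.0002
t 2.475 at [ 0.4809 -0.0078  0.3279] yaw 26.03 F [-0.5  0.2 -0.7] gap -0.0002
shift [0.381 0.012 0.477] turn -0.016
```

```bash
python3 -m creep '[[0.19,0,0.25,0,1],[0.19,0,0.23,0,1],[0.14,0,0,0,1],[0.1,0,0,0,1],[0.106,-0.026,0,1,1],[0.106,-0.026,0,1,1],[0.106,-0.026,0,1,1],[0.106,-0.026,0,1,1],[0.106,-0.026,0,1,1],[0.106,-0.026,0,1,1],[0.106,-0.026,0,1,1],[0.106,-0.026,0,1,1]]'; python3 - <<'E'
from h import *
P=np.array([.5568,-.0446])
st=bot.sense();y=yaw(st);t=np.array([np.cos(y),np.sin(y)]);u=np.array([-t[1],t[0]]);d=st['ee_pos'][:2]-P
print(st['ee_pos'],'yaw',np.degrees(y),'u',d@u,'t',d@t,st['contact_force'])
snap('top','t2.png')
cv2.imwrite('pics/t2c.png',cv2.resize(snap('side')['frame'][130:290,200:440],(720,480)))
E
```

```text
time_s: 3.98
ee_pos: [0.5484, 0.0233, 0.306]
tcp_rot: [0.996, -0.094, -0.001, -0.0]
contact_force: [-1.5, 0.5, 1.2]
finger_gap: -0.0004
[0.54837109 0.02326674 0.30602002] yaw -10.804848467538768 u 0.0650834352975423 t -0.02100207810704624 [-1.46825519  0.47509424  1.21545702]
```

View pics/t2c.png

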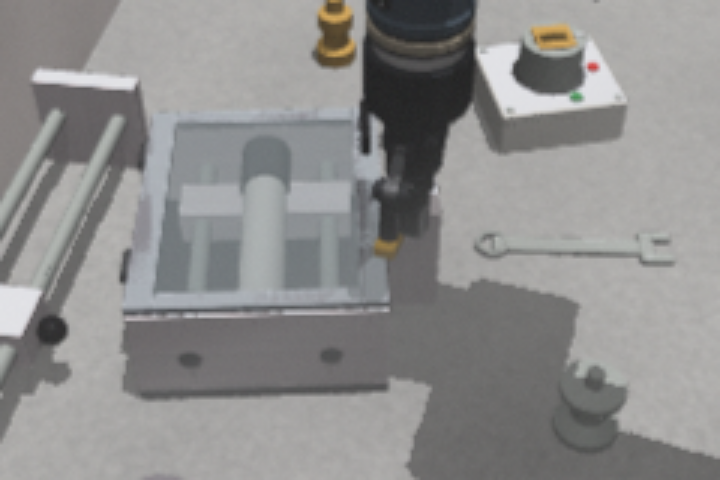

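Side view: the bar (yellow tip at ~(385,245) in the crop) is being pushed round by the fingers and has reached the lid edge. I'll continue the arc.

```bash
python3 -m creep '[[0.106,-0.026,0,1,1],[0.106,-0.026,0,1,1],[0.106,-0.026,0,1,1],[0.106,-0.026,0,1,1],[0.106,-0.026,0,1,1],[0.106,-0.026,0,1,1],[0.106,-0.026,0,1,1],[0.106,-0.026,0,1,1],[0.106,-0.026,0,1,1],[0.106,-0.026,0,1,1],[0.106,-0.026,0,1,1],[0.106,-0.026,0,1,1]]';python3 -m creep '[[0.106,-0.026,0,1,1],[0.106,-0.026,0,1,1],[0.07,0,0,0.7,1],[0.04,0,0,0,1],[0.04,0,0,0,1],[0,0,0,0,1]]'; python3 - <<'E'
from h import *
P=np.array([.5568,-.0446])
st=bot.sense();y=yaw(st);t=np.array([np.cos(y),np.sin(y)]);u=np.array([-t[1],t[0]]);d=st['ee_pos'][:2]-P
print(st['ee_pos'],'yaw',np.degrees(y),'u',d@u,'t',d@t,st['contact_force'])
E
```

```text
time_s: 5.58
ee_pos: [0.6073, -0.0005, 0.306]
tcp_rot: [0.84, -0.543, 0.0, -0.001]
contact_force: [1.0, 2.1, -0.1]
finger_gap: 0.0
time_s: 6.32
ee_pos: [0.6152, -0.0159, 0.3061]
tcp_rot: [0.777, -0.629, -0.001, -0.001]
contact_force: [1.0, 6.1, 1.0]
finger_gap: -0.0001
[ 0.61524033 -0.01590334  0.30605509] yaw -77.99475125857664 u 0.06313109976904965 t -0.01591335378464715 [0.96790659 6.08499819 1.04388188]
```

```bash
python3 -m creep '[[0.05,0,0,0,1],[0.05,0,0,0,1],[0,0,0,0,1]]';  python3 -m creep '[[-0.3,0,0,0,1],[-0.6,0,0,0,1],[-0.5,0,-0.7,0,1],[0,0,-0.8,-0.5,1],[0,0,-0.3,-1,0.2],[0,0,0,-1,0],[0,0,0,-1,0]]'; python3 - <<'E'
from h import *
s=snap('top');cv2.imwrite('pics/t3.png',cv2.resize(s['frame'][90:250,230:430],(800,640))[:600])
rel(.514,.3045,.4,-7)
E
```

```text
time_s: 6.7
ee_pos: [0.6156, -0.0176, 0.3061]
tcp_rot: [0.777, -0.63, -0.004, -0.004]
contact_force: [1.3, 16.4, 3.9]
finger_gap: 0.0002
time_s: 7.58
ee_pos: [0.6015, 0.0463, 0.3961]
tcp_rot: [0.858, -0.513, 0.001, 0.0]
contact_force: [-0.3, -0.1, -0.2]
finger_gap: 0.0545
t 7.625 at [0.6015 0.0463 0.3959] yaw -61.69 F [-1.5 -0.7 -0.2] gap 0.0616
shift [-5.376 -0.908 -0.088] turn -11.932
```

View pics/t3.png

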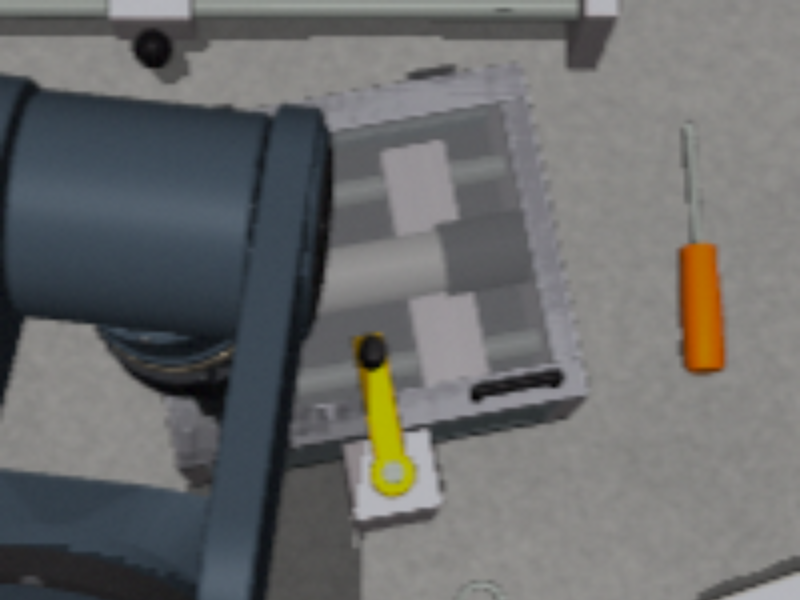

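```bash
python3 -m creep '[[-0.6,-0.1,0,0,0],[-0.95,-0.16,0,0,0],[-0.95,-0.16,0,0,0],[-0.95,-0.16,0,0,0],[-0.95,-0.16,0,0,0],[-0.7,-0.15,0,0,0],[-0.2,0,0,-1,0],[0,0,0,-1,0],[0,0,0,-1,0],[0,0,0,-1,0],[0,0,0,-1,0],[0,0,0,-1,0]]';python3 -m creep '[[0,0,0,-1,0],[0,0,0,-1,0],[0,0,0,-1,0],[0,0,0,-1,0],[0,0,0,-1,0],[0,0,0,-0.9,0],[0,0,0,0,0]]'; python3 - <<'E'
from h import *
s=snap('side');f=s['frame'];hsv=cv2.cvtColor(f,cv2.COLOR_BGR2HSV)
k=(cv2.inRange(hsv,(0,150,70),(8,255,255))|cv2.inRange(hsv,(172,150,70),(180,255,255)))
n,l,st,c=cv2.connectedComponentsWithStats(k);i=1+np.argmax(st[1:,4]);print(st[i],c[i],ray(s,*c[i],.09))
cv2.imwrite('pics/s4.png',cv2.resize(f[150:390,200:460],(780,720))[:600])
rel(.514,.3045,.24,-7)
E
```

```text
time_s: 9.12
ee_pos: [0.5229, 0.2692, 0.3954]
tcp_rot: [0.961, -0.276, -0.009, -0.017]
contact_force: [-0.0, 0.0, 0.2]
finger_gap: 0.0856
time_s: 10.0
ee_pos: [0.5229, 0.2694, 0.3954]
tcp_rot: [0.999, -0.046, -0.005, -0.019]
contact_force: [-0.3, 0.2, 0.3]
finger_gap: 0.0854
[322 324  33  14 203] [338.2364532  330.16748768] [0.51321588 0.30272943 0.09      ]
t 10.05 at [0.5228 0.2695 0.3954] yaw -5.22 F [ 0.5 -0.4  0.3] gap 0.0853
shift [-0.202 -0.564  3.134] turn 0.388
```

View pics/s4.png

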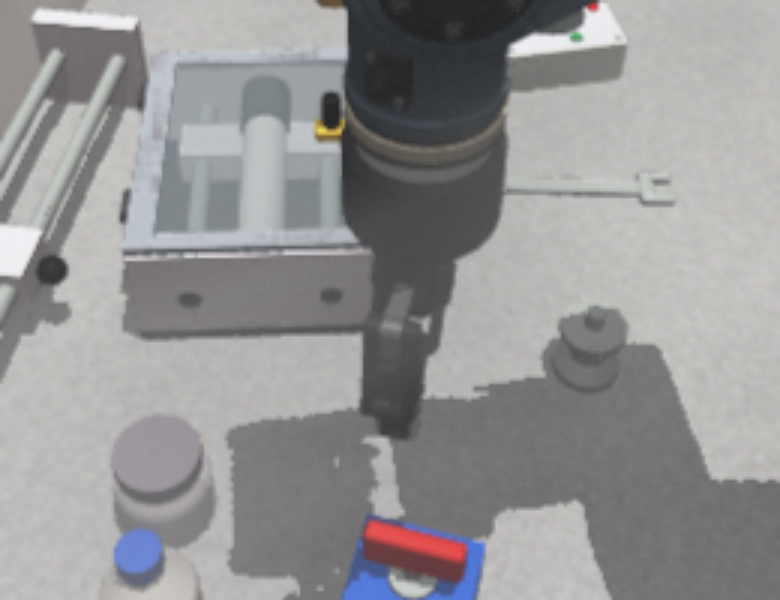

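```bash
python3 -m creep '[[0,0,0,0,0],[0,0,0,0.3,0],[0,-0.2,0,0,0],[0,0,0,0,0]]'; python3 - <<'E'
from h import *
st=bot.sense();print(st['joint_positions'].round(4),st['tcp_rot'].round(4),st['qvel'].round(4),st['tau'].round(2))
from scipy.spatial.transform import Rotation as Ro
print(Ro.from_quat(st['tcp_rot']).as_matrix().round(4))
rel(.514,.3045,.24,-7)
E
```

```text
time_s: 10.55
ee_pos: [0.5237, 0.2807, 0.3959]
tcp_rot: [0.998, -0.056, -0.005, -0.019]
contact_force: [-0.8, 0.1, 0.6]
finger_gap: 0.0851
[0.2957 0.4942 1.5252 0.0445 1.1188 1.9594] [ 0.9982 -0.0561 -0.0051 -0.0194] [-0.0081 -0.0021  0.0118 -0.0083  0.0026 -0.0079] [ 9.000e-02 -4.181e+01 -1.705e+01  1.700e-01 -2.000e-02  3.000e-02]
[[ 0.9937 -0.1122 -0.0081]
 [-0.1118 -0.993   0.0394]
 [-0.0124 -0.0382 -0.9992]]
t 10.55 at [0.5237 0.2807 0.3959] yaw -6.42 F [-0.8  0.1  0.6] gap 0.0851
shift [-0.208 -0.331  3.136] turn 0.127
```

```bash
python3 -m creep '[[0,0.95,0,0,0],[0,0.95,0,0,0],[0,0.95,0,0,0],[0,0.95,0,0,0],[0,0,0,0,0]]'; python3 -c "
from h import *
print(bot.sense()['joint_positions'].round(4),bot.sense()['tcp_rot'].round(4))"; python3 -m creep '[[0,-0.4,0,0,0],[0,-0.4,0,0,0],[0,-0.4,0,0,0],[0,-0.4,0,0,0],[0,-0.4,0,0,0],[0,-0.4,0,0,0],[0,-0.4,0,0,0],[0,-0.4,0,0,0],[0,-0.4,0,0,0],[0,-0.4,0,0,0],[0,0,0,0,0]]'; python3 - <<'E'
from h import *
st=bot.sense();print(st['joint_positions'].round(4),st['tcp_rot'].round(4))
rel(.514,.3045,.24,-7)
E
```

```text
time_s: 11.18
ee_pos: [0.5021, 0.0888, 0.3886]
tcp_rot: [0.998, -0.059, -0.006, -0.019]
contact_force: [-0.4, 0.2, 0.2]
finger_gap: 0.0854
[-0.0537  0.396   1.7352  0.0445  1.0219  1.6112] [ 0.9981 -0.0587 -0.0056 -0.019 ]
time_s: 12.55
ee_pos: [0.5249, 0.2913, 0.3962]
tcp_rot: [0.998, -0.056, -0.005, -0.019]
contact_force: [-0.5, -0.2, -1.2]
finger_gap: 0.0854
[0.3123 0.5018 1.5097 0.0441 1.1261 1.9754] [ 0.9983 -0.0555 -0.0051 -0.0194]
t 12.55 at [0.5249 0.2913 0.3962] yaw -6.36 F [-0.5 -0.2 -1.2] gap 0.0854
shift [-0.206 -0.119  3.134] turn 0.141
```

The 2.2° tilt came from joint 6 hitting its upper limit during the traverse (j4 took it up). There's time to spare, so I'll undo it at the opposite joint-6 limit and turn back.

```bash
for i in 1 2 3 4; do python3 -m creep '[[0,0,0,-1,0],[0,0,0,-1,0],[0,0,0,-1,0],[0,0,0,-1,0],[0,0,0,-1,0],[0,0,0,-1,0],[0,0,0,-1,0],[0,0,0,-1,0],[0,0,0,-1,0],[0,0,0,-1,0],[0,0,0,-1,0],[0,0,0,-1,0]]' >/dev/null; done; python3 -m creep '[[0,0,0,-1,0],[0,0,0,-1,0],[0,0,0,-1,0],[0,0,0,-1,0],[0,0,0,-1,0],[0,0,0,-1,0],[0,0,0,-1,0],[0,0,0,-1,0],[0,0,0,-1,0],[0,0,0,-1,0],[0,0,0,-1,0],[0,0,0,0,0]]'; python3 -c "
from h import *
print(bot.sense()['joint_positions'].round(4),bot.sense()['tcp_rot'].round(4))"; python3 -m creep '[[0,0,0,-1,0],[0,0,0,-0.5,0],[0,0,0,0,0]]'; python3 -c "
from h import *
print(bot.sense()['joint_positions'].round(4),bot.sense()['tcp_rot'].round(4))"
```

```text
time_s: 20.05
ee_pos: [0.5248, 0.2893, 0.3962]
tcp_rot: [-0.668, 0.744, 0.017, 0.01]
contact_force: [0.1, 0.2, -0.0]
finger_gap: 0.0855
[ 0.3092  0.5007  1.512   0.0436  1.1261 -2.7441] [-0.6681  0.7438  0.0173  0.0095]
time_s: 20.42
ee_pos: [0.5239, 0.2926, 0.3964]
tcp_rot: [0.71, -0.704, -0.015, -0.01]
contact_force: [-0.4, -0.6, -0.1]
finger_gap: 0.0855
[ 0.3157  0.5016  1.5096  0.0401  1.127  -2.8527] [ 0.7104 -0.7036 -0.0152 -0.0099]
```

```bash
python3 -m creep '[[0,0,0,-0.3,0],[0,0,0,-0.3,0],[0,0,0,-0.3,0],[0,0,0,0,0]]'; python3 -c "
from h import *
print(bot.sense()['joint_positions'].round(4),bot.sense()['tcp_rot'].round(4))"
```

```text
time_s: 20.92
ee_pos: [0.5178, 0.3109, 0.397]
tcp_rot: [0.728, -0.686, -0.005, -0.005]
contact_force: [-1.0, 0.1, 0.5]
finger_gap: 0.0856
[ 0.3532  0.5065  1.498   0.0142  1.1324 -2.8539] [ 0.7278 -0.6858 -0.0047 -0.005 ]
```

```bash
python3 -m creep '[[0,0,0,-0.3,0],[0,0,0,-0.2,0],[0,0,0,0,0]]'; python3 -c "
from h import *
print(bot.sense()['joint_positions'].round(4),bot.sense()['tcp_rot'].round(4))";  for i in 1 2 3 4; do python3 -m creep '[[0,0,0,1,0],[0,0,0,1,0],[0,0,0,1,0],[0,0,0,1,0],[0,0,0,1,0],[0,0,0,1,0],[0,0,0,1,0],[0,0,0,1,0],[0,0,0,1,0],[0,0,0,1,0],[0,0,0,1,0],[0,0,0,1,0]]' >/dev/null; done; python3 -m creep '[[0,0,0,1,0],[0,0,0,1,0],[0,0,0,1,0],[0,0,0,1,0],[0,0,0,1,0],[0,0,0,1,0],[0,0,0,1,0],[0,0,0,1,0],[0,0,0,0,0]]'; python3 -c "
from h import *
print(bot.sense()['joint_positions'].round(4),bot.sense()['tcp_rot'].round(4));rel(.514,.3045,.24,-7)"
```

```text
time_s: 21.3
ee_pos: [0.5142, 0.3202, 0.397]
tcp_rot: [0.737, -0.676, 0.001, -0.002]
contact_force: [-1.1, 0.1, -0.5]
finger_gap: 0.0857
[ 3.7260e-01  5.0930e-01  1.4925e+00 -2.0000e-04  1.1350e+00 -2.8540e+00] [ 0.7365 -0.6764  0.0011 -0.0021]
time_s: 28.42
ee_pos: [0.5145, 0.3197, 0.397]
tcp_rot: [0.987, 0.158, 0.002, -0.0]
contact_force: [-0.3, -0.7, 0.2]
finger_gap: 0.0853
[ 3.7170e-01  5.0920e-01  1.4926e+00 -1.0000e-04  1.1349e+00  1.6251e+00] [ 9.874e-01  1.581e-01  2.400e-03 -5.000e-04]
t 28.425 at [0.5145 0.3197 0.397 ] yaw 18.19 F [-0.3 -0.7  0.2] gap 0.0853
shift [-0.119  0.286  3.139] turn 5.495
```

```bash
python3 -m creep '[[0,0,0,1,0],[0,0,0,1,0],[0,0,0,1,0],[0,0,0,1,0],[0,0,0,1,0],[0,0,0,0.5,0],[0.03,0.3,0.3,0,0],[0,0,0.7,0,0],[0,0,0.8,0,0],[0,0,0.8,0,0],[0,0,0.54,0,0],[0,0,0,0,0]]'; python3 -c "
from h import *
rel(.514,.3045,.24,-7)"
```

```text
time_s: 29.92
ee_pos: [0.5141, 0.3046, 0.2379]
tcp_rot: [0.998, -0.061, -0.0, 0.0]
contact_force: [-0.1, 0.3, 0.5]
finger_gap: 0.0857
t 29.925 at [0.5141 0.3046 0.2379] yaw -7.01 F [-0.1  0.3  0.5] gap 0.0857
shift [-0.001  0.003 -0.042] turn -0.002
```

Right on target; grip, then lift and check the key.

```bash
python3 -m creep '[[0,0,0,0,0.6],[0,0,0,0,1],[0,0,0,0,1],[0,0,0,0,1],[0,0,0,0,1],[0,0,0,0,1]]' 70; python3 -c "
from h import *
rel(.514,.3045,.24,-7)";python3 -m creep '[[0,0,-0.2,0,1],[0,0,-0.4,0,1],[0,0,-0.7,0,1],[0,0,-0.8,0,1],[0,0,-0.5,0,1],[0,0,0,0,1]]'; python3 - <<'E'
from h import *
s=snap('side');cv2.imwrite('pics/s5.png',cv2.resize(s['frame'][180:380,260:430],(510,600)))
rel(.4454,-.309,.4,17.5)
E
```

```text
time_s: 30.68
ee_pos: [0.5151, 0.3051, 0.2409]
tcp_rot: [0.998, -0.062, 0.003, -0.001]
contact_force: [0.4, -0.5, 5.8]
finger_gap: 0.0132
t 30.675 at [0.5151 0.3051 0.2409] yaw -7.05 F [ 0.4 -0.5  5.8] gap 0.0132
shift [-0.02   0.015  0.017] turn -0.012
time_s: 31.42
ee_pos: [0.5145, 0.305, 0.3721]
tcp_rot: [0.998, -0.062, 0.004, -0.002]
contact_force: [0.3, -1.0, -1.6]
finger_gap: 0.013
t 31.475 at [0.514  0.3048 0.3704] yaw -7.06 F [-0.2  0.1 -0.8] gap 0.0128
shift [ 0.151 12.349 -0.626] turn -5.358
```

View pics/s5.png

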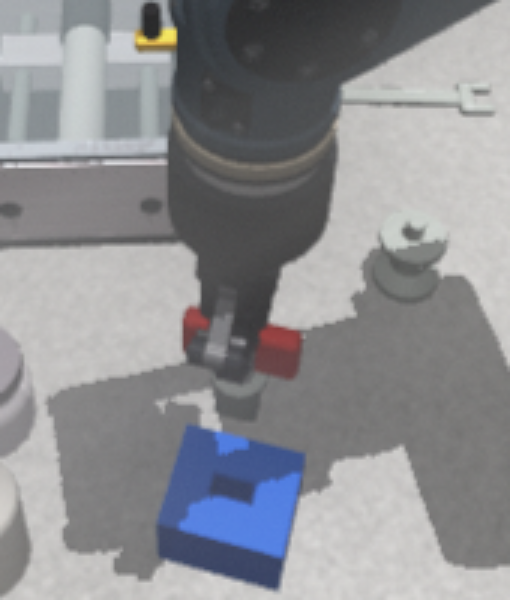

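The key is held upright and is clear of the stand (red handle at (245,345), blade tip below). Now to the lock.

```bash
python3 -m creep '[[0,0.2,-0.4,0,1],[0,0.6,-0.3,0,1],[0,0.9,0,0,1],[0,0.9,0,0,1],[0,0.9,0,0,1],[0,0.9,0,0,1],[0,0.9,0,0,1],[0,0.9,0,0,1],[0,0.9,0,0,1],[0,0.9,0,0,1],[0,0.9,0,0,1],[0.1,0.9,0,0,1]]';python3 -m creep '[[0.05,0.9,0,0,1],[0,0.9,0,0,1],[0,0.9,0,0,1],[0,0.6,0,0,1],[0,0.3,0,0,1],[0,0,0,-1,1],[0,0,0,-1,1],[0,0,0,-1,1],[0,0,0,-1,1],[0,0,0,-1,1],[0,0,0,-0.36,1],[0,0,0,0,1]]'; python3 - <<'E'
from h import *
s=snap('top','t6.png')
s=snap('side');cv2.imwrite('pics/s6.png',cv2.resize(s['frame'][60:200,300:480],(770,600)))
print(bot.sense()['tcp_rot'].round(4));rel(.4454,-.309,.345,17.5)
E
```

```text
time_s: 32.98
ee_pos: [0.4576, -0.1837, 0.4037]
tcp_rot: [0.998, -0.062, 0.001, -0.001]
contact_force: [-0.2, -0.3, -1.2]
finger_gap: 0.0131
time_s: 34.48
ee_pos: [0.439, -0.3607, 0.4034]
tcp_rot: [0.988, 0.152, 0.002, -0.001]
contact_force: [0.2, 0.3, -1.1]
finger_gap: 0.013
[ 9.884e-01  1.519e-01  2.300e-03 -7.000e-04]
t 34.575 at [ 0.4391 -0.3609  0.4034] yaw 17.48 F [ 0.   0.3 -1. ] gap 0.0129
shift [ 0.427 -0.951  1.171] turn -0.005
```

View pics/s6.png

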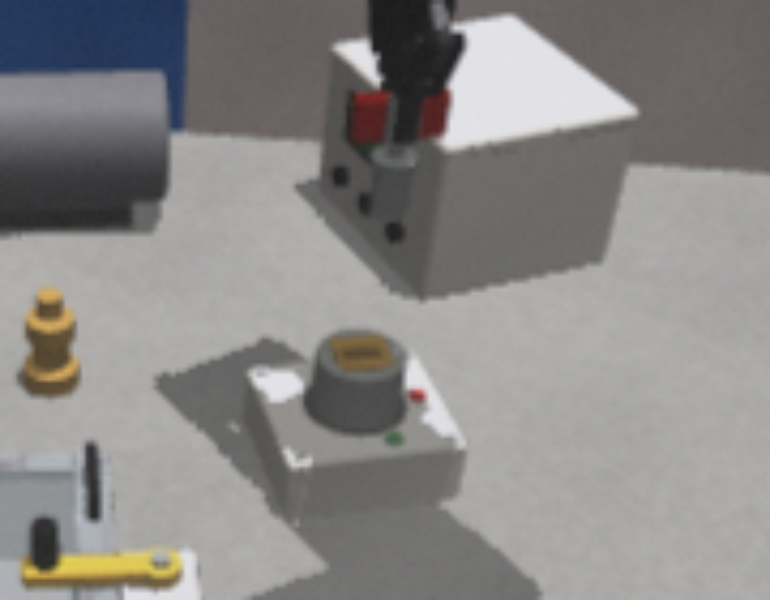

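```bash
python3 -m creep '[[0.2,-0.45,0,0,1],[0.22,-0.5,0.4,0,1],[0,0,0.5,0,1],[0,0,0.1,0,1],[0,0,0,0,1]]'; python3 - <<'E'
from h import *
np.set_printoptions(suppress=True)
s0=dict(np.load('side1.npz'));s=snap('side');np.savez('side7.npz',**s)
hsv=cv2.cvtColor(s0['frame'],cv2.COLOR_BGR2HSV);k=cv2.inRange(hsv,(12,90,50),(32,255,255));k[:,:365]=0;k[:130]=0;k[165:]=0;k[:,405:]=0
v,u=np.nonzero(k);P=np.array([ray(s0,a,b,.095)[:2] for a,b in zip(u,v)],np.float32)
print('brass side',len(u),cv2.minAreaRect(P),P.mean(0))
rel(.4454,-.309,.325,17.5)
cv2.imwrite('pics/s7.png',cv2.resize(s['frame'][90:185,340:440],(630,600),interpolation=cv2.INTER_CUBIC))
E
```

```text
time_s: 35.2
ee_pos: [0.4452, -0.3091, 0.3537]
tcp_rot: [0.988, 0.152, 0.002, -0.001]
contact_force: [1.5, -0.5, -1.8]
finger_gap: 0.0127
brass side 91 ((0.44528621435165405, -0.30939698219299316), (0.03768269717693329, 0.036588478833436966), 13.004851341247559) [ 0.4449244 -0.3087986]
t 35.25 at [ 0.4454 -0.3095  0.3542] yaw 17.5 F [ 0.1 -0.7 -1.4] gap 0.0131
shift [ 0.    -0.009  0.584] turn 0.001
```

View pics/s7.png

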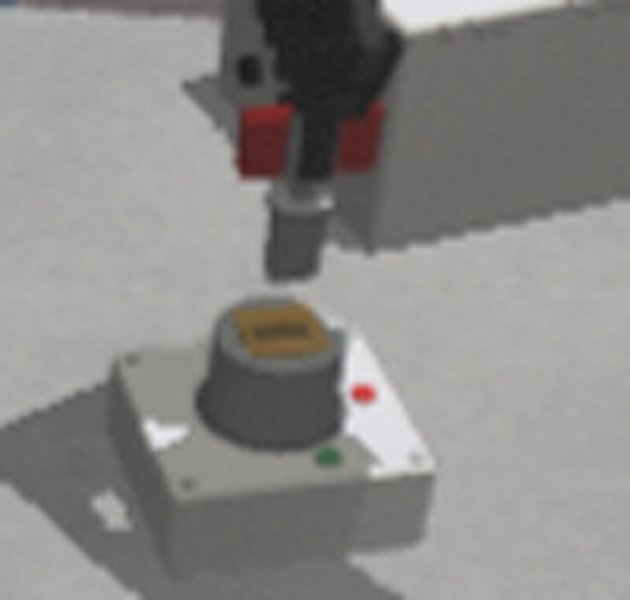

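```bash
python3 -m creep '[[0,-0.005,0.3,0,1],[0,0,0.2,0,1],[0,0,0.1,0,1],[0,0,0.1,0,1],[0,0,0.1,0,1],[0,0,0,0,1]]'; python3 -c "
from h import *
rel(.4454,-.3093,.286,17.5);print(bot.sense()['ft_torque'].round(2))"
```

```text
time_s: 36.0
ee_pos: [0.4452, -0.3091, 0.3133]
tcp_rot: [0.988, 0.152, 0.002, -0.001]
contact_force: [-0.9, -0.4, -1.5]
finger_gap: 0.0133
t 36.0 at [ 0.4452 -0.3091  0.3133] yaw 17.51 F [-0.9 -0.4 -1.5] gap 0.0133
shift [0.001 0.005 0.545] turn 0.001
[ 0.01  0.05 -0.03]
```

```bash
python3 -m creep '[[0,0,0.12,0,1],[0,0,0.12,0,1],[0,0,0.12,0,1],[0,0,0.12,0,1],[0,0,0.06,0,1],[0,0,0.04,0,1],[0,0,0,0,1]]'; python3 -c "
from h import *
rel(.4454,-.3093,.286,17.5);print(bot.sense()['ft_torque'].round(2))"
```

```text
time_s: 36.88
ee_pos: [0.4453, -0.309, 0.2858]
tcp_rot: [0.988, 0.152, 0.002, -0.0]
contact_force: [-1.8, 0.9, 7.6]
finger_gap: 0.0129
t 36.875 at [ 0.4453 -0.309   0.2858] yaw 17.51 F [-1.8  0.9  7.6] gap 0.0129
shift [ 0.001  0.006 -0.004] turn 0.003
[ 0.28  0.34 -0.03]
```

```bash
python3 -m creep '[[0,0,0.03,0,1],[0,0,0,1,1],[0,0,0,1,1],[0,0,0,1,1],[0,0,0,1,1],[0,0,0,1,1],[0,0,0,1,1],[0,0,0,1,1],[0,0,0,1,1],[0,0,0,1,1],[0,0,0,1,1]]'; python3 -m creep '[[0,0,0,1,1],[0,0,0,1,1],[0,0,0,1,1],[0,0,0,0.8,1],[0,0,0,0.5,1],[0,0,0,0,1]]'; python3 -c "
from h import *
rel(.4454,-.3093,.286,-52.4);print(bot.sense()['ft_torque'].round(2))"
```

```text
time_s: 38.25
ee_pos: [0.4459, -0.3095, 0.2858]
tcp_rot: [0.969, -0.246, 0.004, -0.0]
contact_force: [-2.0, 0.4, 14.9]
finger_gap: 0.0129
time_s: 39.0
ee_pos: [0.4459, -0.31, 0.2858]
tcp_rot: [0.913, -0.407, 0.004, -0.0]
contact_force: [-1.0, 0.2, 14.4]
finger_gap: 0.0131
t 39.0 at [ 0.4459 -0.31    0.2858] yaw -48.04 F [-1.   0.2 14.4] gap 0.0131
shift [-0.018 -0.002 -0.004] turn 0.952
[ 0.01  0.44 -0.06]
```

```bash
for i in 1 2 3; do python3 -m creep '[[0,0,0,0.5,1],[0,0,0,0.5,1],[0,0,0,0,1]]' >/dev/null; python3 -c "
from h import *
s=bot.sense();print(s['time_s'],np.degrees(yaw(s)),s['ft_torque'].round(2),s['contact_force'].round(1))"; done
```

```text
39.375 -52.615721344756246 [-0.04  0.47 -0.05] [-1.  -0.6 13.8]
39.75 -57.121942529925384 [-0.23  0.88  0.04] [-3.7 -0.6 13.8]
40.125 -61.60488726038136 [-0.48  1.21  0.29] [-6.6 -2.6 16.1]
```

```bash
for i in 1 2; do python3 -m creep '[[0,0,0,0.3,1],[0,0,0,0.2,1],[0,0,0,0,1]]' >/dev/null; python3 -c "
from h import *
s=bot.sense();print(s['time_s'],np.degrees(yaw(s)),s['ft_torque'].round(2),s['contact_force'].round(1),s['ee_pos'])"; done; python3 - <<'E'
from h import *
s=snap('top');a=cv2.resize(s['frame'][225:295,405:475],(390,390),interpolation=cv2.INTER_CUBIC)
s=snap('side');b=cv2.resize(s['frame'][120:190,350:420],(390,390),interpolation=cv2.INTER_CUBIC)
cv2.imwrite('pics/s8.png',np.hstack([a,b]))
E
```

```text
40.5 -63.68007293966926 [-0.39  1.06  1.05] [-6.1 -2.2 14.7] [ 0.4450736  -0.31035251  0.2857901 ]
40.875 -65.77010175734982 [-0.37  0.99  1.73] [-6.2 -1.3 15.6] [ 0.44517486 -0.31026158  0.28581846]
```

View pics/s8.png

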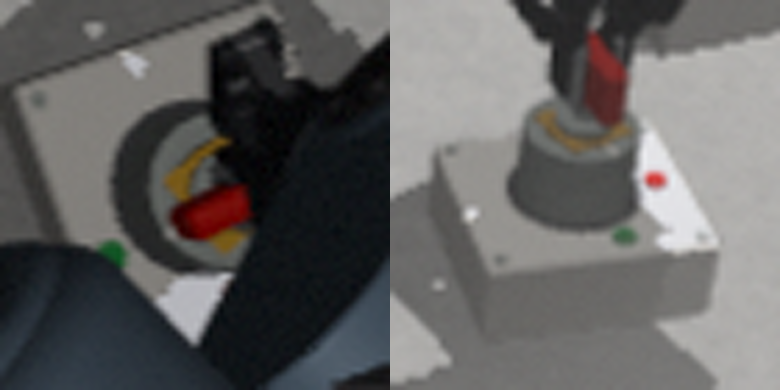

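Reaction torque climbs steeply (0.3→1.7 N·m over 4°): the lock is against its stop. Relax, release and look.

```bash
python3 -m creep '[[0,0,0,-0.8,1],[0,0,-0.03,0,1],[0,0,0,0,0.8],[0,0,0,0,0.4],[0,0,0,0,0],[0,0,0,0,0],[0,0,0,0,0],[0,0,-0.3,0,0],[0,0,-0.8,0,0],[0,0,-0.9,0,0],[0,0,-0.5,0,0],[0,0,0,0,0]]';python3 -m creep '[[0,0,0,1,0],[-0.6,0.6,0,0,0],[-0.6,0.6,0,0,0],[-0.6,0.6,0,0,0],[0,0.3,0,0,0],[0,0,0,0,0]]'; python3 - <<'E'
from h import *
np.set_printoptions(suppress=True)
s=snap('top','t9.png');np.savez('top9.npz',**s)
a=cv2.resize(s['frame'][225:295,405:475],(390,390),interpolation=cv2.INTER_CUBIC)
f=snap('side','s9.png')['frame'];b=cv2.resize(f[110:180,350:420],(390,390),interpolation=cv2.INTER_CUBIC)
cv2.imwrite('pics/c9.png',np.hstack([a,b]))
hsv=cv2.cvtColor(s['frame'],cv2.COLOR_BGR2HSV);k=cv2.inRange(hsv,(0,150,60),(8,255,255))|cv2.inRange(hsv,(172,150,60),(180,255,255));k[:225]=0;k[275:]=0;k[:,:425]=0;k[:,470:]=0
v,u=np.nonzero(k);P=np.array([ray(s,a,b,.139)[:2] for a,b in zip(u,v)],np.float32);print(cv2.minAreaRect(P),np.median(cloud(s)[v,u,2]))
E
```

```text
time_s: 42.48
ee_pos: [0.4451, -0.3095, 0.4127]
tcp_rot: [0.854, -0.52, 0.005, -0.001]
contact_force: [0.5, 0.9, -0.9]
finger_gap: 0.0856
time_s: 43.22
ee_pos: [0.3129, -0.2675, 0.4089]
tcp_rot: [0.832, -0.555, 0.002, -0.002]
contact_force: [1.1, 0.4, 0.1]
finger_gap: 0.0853
((0.44488993287086487, -0.30909979343414307), (0.013539549894630909, 0.06241858750581741), 30.75037956237793) 0.14420592383712644
```

View pics/c9.png

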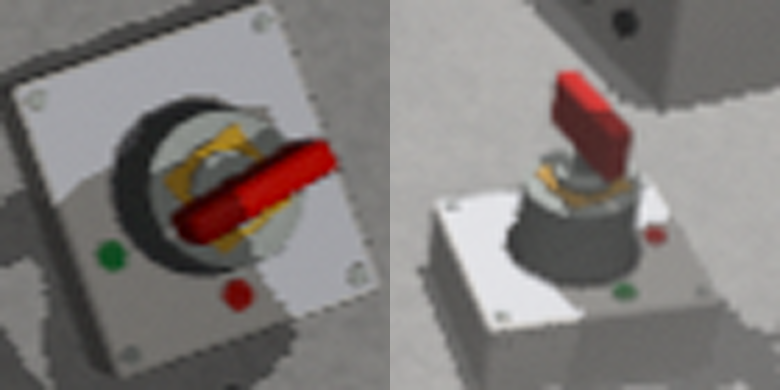

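View pics/t9.png

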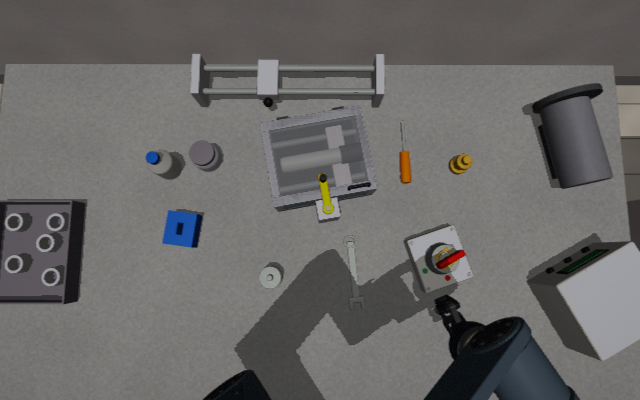

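```bash
python3 -c "
from h import *
bot.finish_job();print(bot.sense()['time_s'])"
```

```text
the job is handed in; nothing more can be done
the job is handed in; nothing more can be done
```

The job is done and handed in at about 43 s of the 72 s allowed; no verdict was reported.

**What I did:** I swung the turnbutton across the lid edge until it met its stop. Then I took the key from the blue stand, pushed it fully home in the switch, turned it clockwise to the stop and let go.

**Turnbutton:** The push force rose to 16 N with almost no further movement, and the last top view shows the bar lying across the shut guard's front edge. The bar reads about 10° in the image, the rig's +x about 11–12°, which I put down to parallax.

**Key:** It seated at the expected height, with the handle top measured at 144 mm against 145 mm expected. The turning torque climbed steeply, to 1.7 N·m, at the end.

**Lock:** After release the brass top reads about −52°, which matches the green mark. The handle itself sits at −59°, which I take to be the key's play in the slot. The white pointer is hidden under the handle, so I did not see it at the green dot.

**Bystanders:** All of them look unmoved in the last top view, and the arm was clear of everything.

**Problem on the way:** Joint 6 reached its upper limit during one traverse and tilted the tool by about 2°. I removed the tilt at the opposite limit before grasping the key. Joint 6 read −2.854 there, against the stated −2.85; I took this as rounding and could not confirm it.

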